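# Dark reading of a tilted solar cell

## Robot

A 6-joint arm with a two-finger parallel gripper is mounted at the origin on the work surface. World frame = base frame: x ahead of the robot, y to its left, z up, the work surface at z = 0. Lengths are in m, angles in rad, forces in N, time in s.
With the tool pointing down it reaches from about 0.4 to 0.825 m from the base axis. Payload 7 kg.
Tool frame: the origin (TCP) lies between the finger pads; the fingertips stand bot.tip_reach ahead of it and the grasp point (between the pads) lies 2 mm behind it (bot.tip_reach is the distance from the TCP to the fingertips, in m); z points along the fingers, y is the line along which they close (so a half turn about z gives the same grasp; the last joint's range is limited). The gripper opens to 85 mm and grips with 20 to 120 N. Pads are 22 mm wide; open, the fingers measure 114 mm over their backs; the gripper's body (76 mm by 85 mm) begins 54 mm behind the grasp point. The pads swing forward as they close: fully open they stand 13 mm farther back than shut.
Start: joints at [1.482, 0.359, 0.012, 0, -1.224, -0.288], TCP at [0.248, 0.628, 0.248] pointing down, gripper open.
Joint ranges: [-3.07, 3.07], [-1.43, 2.12], [-1.02, 1.25], [-3.03, 1.67], [-3.05, -0], [-3.03, 3.03]. Speed limits (rad/s): [2.39, 2.39, 3.01, 3.14, 3.14, 3.14].

## Interface

Orientations are given as a unit quaternion [x, y, z, w].
In Python, from plant import bot gives the robot as it stands.
- The arm moves only by the shell command python3 -m pendant 'ROWS' [FORCE]. ROWS is JSON, a list of rows, each a list of 7 numbers: the shift along the tool's x, y, z normalised to -1 to 1, where 1 is 0.03 m, then the turn, a rotation vector about the tool's x, y, z normalised to -1 to 1, where 1 is 6 degrees, then the finger opening in mm, from 0 to 85.4. A call has 1 to 5 rows; each row shifts and turns the commanded pose from where the row before left it, along the tool's axes as they then stand; what a row does not reach is not made up. A row lasts 1/8 s, in which the tool goes at most 62.5 mm and 10.7 degrees, less where a joint would pass 70% of its speed; a pose out of reach is approached as far as the arm can. A call with a number of a shift or a turn outside -1 to 1 is refused whole. A call with a gripper value outside its range is refused whole. The fingers move at their own pace and stop on an object; FORCE is the grip in N (left out, the last holds). Time passes only in rows, so rows that do not move let the fingers close. It gives the time, the measured TCP pose, the force, the opening and the grip force at its end, in the units of the state.
- bot.get_state(): the state, without advancing time (a new reading comes with each control period).
- bot.snapshot(name): name is "scene" or "top" or "wrist"; returns (picture, depth): 480x640x3 uint8, blue, green, red; 480x640 float32, m along the optical axis (not along the pixel's ray), 0 where there is no reading.
- bot.calibration(name): a dict with "mtx" (3x3 intrinsics, pixels), "world_from_camera" (4x4, takes a point from camera to world coordinates). Camera axes: x right, y down, z forward; pixel columns grow to the right and rows downward; lengths in m; the calibration is good to about 2 mm. A picture is of the moment at which its call begins: read the wrist's pose just before it. calibration takes no time and is no camera call; for the wrist camera it gives the pose at the moment of the call.
- bot.finish_job(): hands the job in; it is judged then, once.
The state is a dict: "clock": time; "joints": joint angles; "joint_vel": joint speeds; "joint_efforts": joint torques, N m; "ee_pos": TCP position; "orientation": TCP orientation; "wrist_force": force on the tool from outside, world axes, zero at the start; "moment": the same for the moment, N m; "opening": finger opening in m; "grip_force": force on a finger pad.
Only numpy, scipy, OpenCV 4.12 (cv2) and the standard library are available. Lean on these libraries where they do the work, as an engineer would, in place of code of your own. Each camera call takes 0.05 s, during which the arm holds its last target. There are 200 camera calls.

## Task

Get the tilted solar cell ready for its dark reading: first move the red load plug from the wooden rack to the socket of the grey load box, standing upright and fully home, and let it go. Then take the black cover plate by its orange rib, tilt it to the slope of the cell bed and press it gently (about 5 N) flush on the bed, centred and square so that the whole cell is covered. Finish while still gripping and pressing the cover there, and leave the other plugs, the multimeter, the screwdriver, the capacitor, the stand and its tilt as they are.

Things in the scene. Friction and masses are not known exactly. Their poses are not given: they have to be found in the camera images.
- plug_mid (a point): centre (half-way up) of the red-headed load plug, its z axis along the plug, upwards at the start. 75 mm tall, 50 g: brass shaft diameter 16 mm (lower 38 mm, its foot tapered to 11 mm over the last 4 mm) under a round red head of diameter 26 mm (upper 37 mm). It starts upright in one of the rack's three holes with its foot 10 mm above the bench, top at 85 mm
- rack: fixed wooden rack, 50 (x) x 170 (y) x 30 mm high, origin under its centre; three holes at y = -55, 0 and +55 mm in its frame, diameter 18 mm, 20 mm deep; which plug is in which hole varies
- socket (a point): centre of the mouth of the round socket (red collar) in the top of the fixed grey load box; z axis up. Hole diameter 19 mm, 20 mm deep; box 110 x 110 x 45 mm high, the socket in the middle of its top. A plug fully home has its centre 17.5 mm above this point
- cover_grip (a point): point on the orange rib of the cover, on its centre line, 30 mm above the cover's flat underside. Cover: black plate 110 (x) x 90 (y) x 6 mm, with an upright rib in the middle 55 mm long (x), 14 mm thick (y), its top 50 mm above the underside; about 140 g, lying flat on the bench at the start, underside down, so z is up. x axis along the rib; a half turn about z makes no difference
- bed: sprung bed of the solar cell stand: flat aluminium plate 124 (x) x 104 (y) x 8 mm with the dark blue cell, 80 (x) x 60 (y) mm, in its centre. Origin at the centre of its upper face, z axis = outward normal of the face, which leans away from the robot and to its left, 14 to 34 degrees off vertical; y axis level, x axis points up the slope. It gives way along -z by up to 8 mm: it starts to move at about 1.5 N, then 0.8 N per mm, hard stop at about 8 N
- stand: fixed stand that carries the bed: base 120 x 170 x 12 mm, origin under its centre; two upright cheeks at y = +-74 mm, 87 mm high; the tilt axis runs along y 85 mm above the bench, the bed's face 12 mm off that axis
- head_edge (a point): middle of the lower edge of the blue tilting head beneath the bed; the tilt is clamped stiff and does not turn under gentle pushes
- meter: blue handheld multimeter lying face up, 165 x 80 x 40 mm, origin under its centre
- driver: small screwdriver with a yellow handle, 170 mm long, lying on the bench; origin near its middle
- cap_can: blue electrolytic capacitor can standing upright, diameter 35, height 50 mm; origin under its centre
- plug_b: load plug with a blue head, same size as the red one, in the rack; origin at the centre of its foot
- plug_g: load plug with a grey head, same size as the red one, in the rack; origin at the centre of its foot
Not all that is in view belongs to the job. What is shaped like the part that bears cover_grip but green or purple is not meant.

How it is judged:
By the outcome, as a careful person would: the job done as asked, in the order asked, and still so for the second after the job is handed in, while the arm keeps its last pose, push and grip.
It also fails if it takes over 58 s, if anything falls off the work surface, if the arm or the gripper's body presses on something with over 40 N, if the wrist force passes 120 N, or if a joint passes its speed limit or range.

## Working session

There is one attempt and no reset: what is moved stays moved. The work goes in short steps, Python scripts to look and compute and a shell command to move; the robot and the scene stay as the last step left them, time stands still between calls to the robot, and variables do not carry over. Pictures are saved under pics/ and viewed, at most 10 in all, crops included, and the job is handed in when it is done.

```bash
mkdir -p pics; ls; python3 - <<'E'
from plant import bot
import cv2,numpy as np
s=bot.get_state();print(s['clock'],s['ee_pos'],s['orientation'],bot.tip_reach,s['wrist_force'])
for n in('scene','top'):
    p,d=bot.snapshot(n);cv2.imwrite(f'pics/{n}0.png',p);np.save(f'pics/{n}0.npy',d)
    c=bot.calibration(n);np.savez(f'pics/{n}_cal.npz',**{k:np.array(c[k]) for k in('mtx','world_from_camera')})
    print(np.round(c['world_from_camera'],3))
E
```

```text
pics
0.0 [0.2482248  0.62719384 0.24735513] [ 9.82292601e-01 -1.87351326e-01 -8.46586243e-05  8.47788197e-04] 0.017 [0.47056933 0.1849369  0.34357733]
[[-0.783  0.477 -0.399  0.941]
 [ 0.621  0.619 -0.48   0.518]
 [ 0.018 -0.624 -0.781  0.941]
 [ 0.     0.     0.     1.   ]]
[[-0.015 -0.987  0.159  0.331]
 [-1.     0.018  0.021 -0.012]
 [-0.023 -0.158 -0.987  1.204]
 [ 0.     0.     0.     1.   ]]
```

View pics/top0.png

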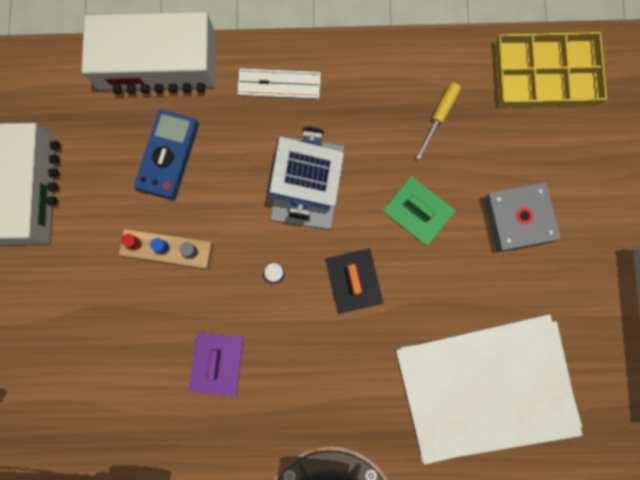

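View pics/scene0.png

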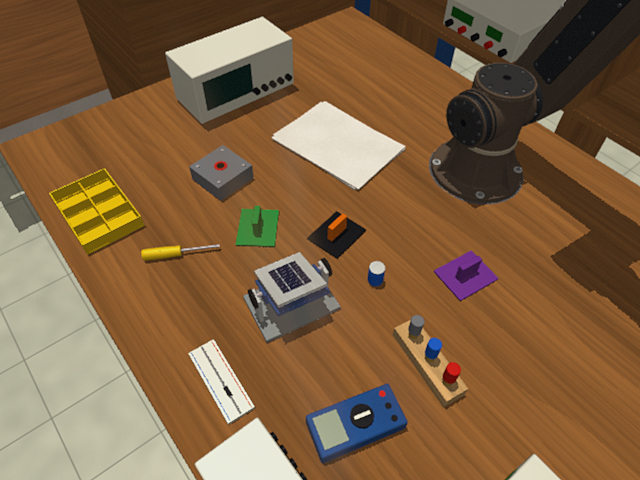

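Top view: red plug at (130,241), socket at (525,215), orange rib at (355,279), bed centred on about (307,172). The scene view confirms this layout. Next I'll measure by colour and depth.

```bash
cat > h.py <<'E'
import numpy as np,cv2
def load(n):
    z=np.load(f'pics/{n}_cal.npz');return cv2.imread(f'pics/{n}0.png'),np.load(f'pics/{n}0.npy'),z['mtx'],z['world_from_camera']
def cloud(d,K,T):
    v,u=np.mgrid[:d.shape[0],:d.shape[1]]
    P=np.stack([(u-K[0,2])/K[0,0]*d,(v-K[1,2])/K[1,1]*d,d],-1)
    return P@T[:3,:3].T+T[:3,3]
def masks(p):
    h=cv2.cvtColor(p,cv2.COLOR_BGR2HSV).astype(int);H,S,V=h[...,0],h[...,1],h[...,2]
    return dict(red=((H<5)|(H>174))&(S>170)&(V>90),orange=(H>5)&(H<16)&(S>185)&(V>150),blackc=(V<50)&(S<90))
E
python3 - <<'E'
from h import *
from scipy import ndimage as nd
np.set_printoptions(precision=4,suppress=True)
for n,rois in (('top',dict(plug=('red',115,145,228,252),sock=('red',505,545,200,230),rib=('orange',335,375,255,300),plate=('blackc',322,388,245,315))),
  ('scene',dict(plug=('red',440,465,355,390),sock=('red',205,235,155,175),rib=('orange',320,355,205,245),plate=('blackc',300,370,205,260)))):
    p,d,K,T=load(n);W=cloud(d,K,T);M=masks(p)
    for k,(m,a,b,c,e) in rois.items():
        mm=np.zeros(d.shape,bool);mm[c:e,a:b]=M[m][c:e,a:b];mm&=d>0
        Q=W[mm]
        if not len(Q): print(n,k,'none');continue
        zt=np.percentile(Q[:,2],95)
        R=Q if k in('sock','plate') else Q[Q[:,2]>zt-.006]
        r=cv2.minAreaRect((R[:,:2]*1000).astype(np.float32))
        print(n,k,len(R),'med',np.median(R,0),'mid',(R.min(0)+R.max(0))/2,'zt',zt,'rect',np.round(r[0],1),np.round(r[1],1),round(r[2],1))
    a,b,c,e=(265,350,132,212) if n=='top' else (250,335,245,315)
    Q=W[c:e,a:b].reshape(-1,3);rng=np.random.default_rng(0);best=None
    Q=Q[(Q[:,2]>.05)]
    for i in range(500):
        A=Q[rng.choice(len(Q),3,0)];nn=np.cross(A[1]-A[0],A[2]-A[0])
        if np.linalg.norm(nn)<1e-5: continue
        nn/=np.linalg.norm(nn);nn*=np.sign(nn[2])
        if nn[2]<.8: continue
        I=abs((Q-A[0])@nn)<.003
        if best is None or I.sum()>best.sum():best=I
    R=Q[best];c0=R.mean(0);nn=np.linalg.svd(R-c0)[2][2];nn*=np.sign(nn[2])
    y=np.cross(nn,[0,0,1]);y/=-np.linalg.norm(y);y=np.cross([0,0,1],nn);y/=np.linalg.norm(y)
    # x up slope: x = y x z
    x=np.cross(y,nn); 
    if x[2]<0:x=-x;y=-y
    uv=np.c_[(R-c0)@x,(R-c0)@y]
    r=cv2.minAreaRect((uv*1000).astype(np.float32))
    c=c0+x*r[0][0]/1000+y*r[0][1]/1000
    print(n,'bed',len(R),'n',nn,'x',x,'tilt',np.degrees(np.arccos(nn[2])),'rect',r,'centre',c,'mean',c0)
E
```

```text
top plug 111 med [0.5058 0.3618 0.0863] mid [0.5048 0.3619 0.0881] zt 0.0897741323067136 rect [506.  361.7] [22.8 21. ] 56.6
top sock 84 med [ 0.5444 -0.3719  0.0465] mid [ 0.5447 -0.3714  0.0478] zt 0.05062861710951574 rect [ 544.8 -371.7] [26.9 26.3] 63.6
top rib 34 med [ 0.4412 -0.0451  0.0507] mid [ 0.4308 -0.0459  0.051 ] zt 0.05366180799199818 rect [430.8 -45.7] [48.2  6.2] 3.6
top plate 213 med [ 0.4425 -0.0352  0.007 ] mid [ 0.433  -0.0403  0.0079] zt 0.010903034390275797 rect [442.9 -28.3] [65.5 94.3] 68.5
top bed 3080 n [-0.0595 -0.3125  0.9481] x [0.1773 0.9313 0.3181] tilt 18.547658316612317 rect ((-0.8674392700195312, -1.1271820068359375), (124.83372497558594, 156.42556762695312), 0.9782879948616028) centre [0.6261 0.0319 0.0982] mean [0.6251 0.0329 0.0985]
scene plug 149 med [0.5049 0.3635 0.0822] mid [0.5047 0.3632 0.0822] zt 0.08440999125982668 rect [504.6 363.5] [25.  23.5] 58.7
scene sock 56 med [ 0.5426 -0.3732  0.0422] mid [ 0.541  -0.3729  0.0417] zt 0.044870844285156725 rect [ 541.3 -373.4] [29.4 30.5] 14.2
scene rib 95 med [ 0.429  -0.0498  0.0469] mid [ 0.4293 -0.0496  0.048 ] zt 0.049824223815988125 rect [429.5 -49.8] [54.8 13.6] 12.2
scene plate 917 med [ 0.4418 -0.0356  0.003 ] mid [ 0.4565 -0.033   0.0452] zt 0.006018659342526543 rect [465.4 -36.9] [198.3  99.5] 20.0
scene bed 2167 n [-0.0514 -0.3054  0.9508] x [0.158  0.9376 0.3097] tilt 18.040220600808592 rect ((-4.540859222412109, 2.02081298828125), (169.60511779785156, 126.950927734375), 88.4152603149414) centre [0.6215 0.0334 0.0941] mean [0.6242 0.0374 0.0955]
```

```bash
cat >> h.py <<'E'
from scipy.spatial.transform import Rotation as Ro
def frame(ydir,z):
    z=np.array(z,float);z/=np.linalg.norm(z);y=np.array(ydir,float);y-=z*(y@z);y/=np.linalg.norm(y)
    return np.c_[np.cross(y,z),y,z]
def yang(a,z=(0,0,-1)): a=np.radians(a);return frame([np.cos(a),np.sin(a),0],z)
def plan(pos,R,n=None,cur=None):
    if cur is None:
        from plant import bot
        s=bot.get_state();cur=(np.array(s['ee_pos']),Ro.from_quat(s['orientation']).as_matrix())
    p0,R0=cur;w=Ro.from_matrix(R0.T@R).as_rotvec();P=R0.T@(np.array(pos)-p0)
    if n is None:n=int(np.ceil(max(np.degrees(np.linalg.norm(w))/6,np.linalg.norm(P)/.029,1)))
    while 1:
        S=Ro.from_rotvec(w/n).as_matrix();A=np.eye(3);M=np.zeros((3,3))
        for i in range(n):M+=A;A=A@S
        v=np.linalg.solve(M,P)/.03;t=np.degrees(w/n)/6
        if max(abs(v).max(),abs(t).max())<=1:break
        n+=1
    print(n,'x',np.round(np.r_[v,t],3).tolist())
E
python3 - <<'E'
from h import *
plan([.505,.3625,.19],yang(171.4))
E
```

```text
14 x [0.929, -0.188, 0.137, 0.001, -0.001, 0.917]
```

```bash
R='import sys'; python3 -m pendant '[[0.929,-0.188,0.137,0,0,0.917,85],[0.929,-0.188,0.137,0,0,0.917,85],[0.929,-0.188,0.137,0,0,0.917,85],[0.929,-0.188,0.137,0,0,0.917,85],[0.929,-0.188,0.137,0,0,0.917,85]]' 40
python3 -m pendant '[[0.929,-0.188,0.137,0,0,0.917,85],[0.929,-0.188,0.137,0,0,0.917,85],[0.929,-0.188,0.137,0,0,0.917,85],[0.929,-0.188,0.137,0,0,0.917,85],[0.929,-0.188,0.137,0,0,0.917,85]]'
python3 -m pendant '[[0.929,-0.188,0.137,0,0,0.917,85],[0.929,-0.188,0.137,0,0,0.917,85],[0.929,-0.188,0.137,0,0,0.917,85],[0.929,-0.188,0.137,0,0,0.917,85],[0,0,0,0,0,0,85]]'
python3 - <<'E'
from h import *
from plant import bot
c=bot.calibration('wrist');p,d=bot.snapshot('wrist');cv2.imwrite('pics/w1.png',p)
T=np.array(c['world_from_camera']);W=cloud(d,np.array(c['mtx']),T)
m=masks(p)['red']&(d>0);Q=W[m];Q=Q[Q[:,2]>.078];print(len(Q),np.median(Q,0),cv2.minEnclosingCircle((Q[:,:2]*1000).astype(np.float32)))
h=cv2.cvtColor(p,cv2.COLOR_BGR2HSV);b=(h[...,0]>100)&(h[...,0]<125)&(h[...,1]>130)&(d>0)&(W[...,2]>.075);print(np.median(W[b],0))
plan([.505,.3625,.066],yang(171.4))
E
```

```text
clock: 0.72
ee_pos: [0.3804, 0.5762, 0.2269]
orientation: [0.909, -0.417, -0.0, 0.001]
wrist_force: [0.1, 1.1, -0.4]
opening: 0.085
grip_force: 0.0
clock: 1.35
ee_pos: [0.4732, 0.4701, 0.2064]
orientation: [0.784, -0.621, 0.0, 0.001]
wrist_force: [0.6, 0.7, -0.5]
opening: 0.0851
grip_force: 0.0
clock: 1.98
ee_pos: [0.5049, 0.3606, 0.1903]
orientation: [-0.651, 0.759, -0.0, -0.001]
wrist_force: [-0.7, 0.1, 0.5]
opening: 0.0852
grip_force: 0.0
1420 [0.50401386 0.36018468 0.08586857] ((504.3185729980469, 361.4328918457031), 12.995691299438477)
[0.49518005 0.30673483 0.08589845]
5 x [-0.005, 0.001, 0.831, 0.001, -0.001, -0.002]
```

View pics/w1.png

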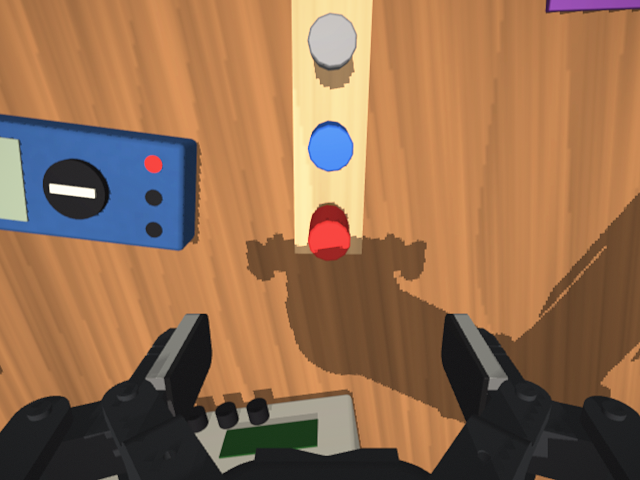

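The wrist view shows the red plug at (330,238), centred between the fingers with free space on both sides. Going down and gripping.

```bash
python3 -m pendant '[[0,0,0.84,0,0,0,85],[0,0,0.84,0,0,0,85],[0,0,0.84,0,0,0,60],[0,0,0.84,0,0,0,45],[0,0,0.84,0,0,0,40]]' 40
python3 -m pendant '[[0,0,0,0,0,0,15],[0,0,0,0,0,0,15],[0,0,0,0,0,0,15],[0,0,0,0,0,0,15]]' 40
```

```text
clock: 2.65
ee_pos: [0.505, 0.3636, 0.0639]
orientation: [-0.653, 0.758, -0.0, 0.0]
wrist_force: [-0.2, 0.3, -0.5]
opening: 0.04
grip_force: 0.0
clock: 3.15
ee_pos: [0.5047, 0.3626, 0.0653]
orientation: [-0.652, 0.758, 0.0, -0.0]
wrist_force: [-4.5, -0.6, -0.8]
opening: 0.0246
grip_force: 39.5
```

```bash
python3 -m pendant '[[0,0,-0.5,0,0,0,15],[0,0,-1,0,0,0,15],[0,0,-1,0,0,0,15],[0,0,-1,0,0,0,15],[0,0,0,0,0,0,15]]' 40
python3 - <<'E'
from h import *
plan([.543,-.372,.17],yang(102))
E
```

```text
clock: 3.78
ee_pos: [0.5072, 0.3645, 0.1749]
orientation: [-0.652, 0.758, 0.0, 0.004]
wrist_force: [0.0, 0.8, -1.3]
opening: 0.0245
grip_force: 39.6
26 x [0.714, -0.708, 0.005, -0.0, 0.003, 0.445]
```

```bash
python3 -m pendant '[[0.71,-0.71,-0.3,0,0,0.445,15],[0.71,-0.71,-0.3,0,0,0.445,15],[0.71,-0.71,-0.3,0,0,0.445,15],[0.71,-0.71,-0.3,0,0,0.445,15],[0.71,-0.71,-0.3,0,0,0.445,15]]' 40
python3 -m pendant '[[0.71,-0.71,-0.3,0,0,0.445,15],[0.71,-0.71,-0.3,0,0,0.445,15],[0.71,-0.71,-0.1,0,0,0.445,15],[0.71,-0.71,0,0,0,0.445,15],[0.71,-0.71,0,0,0,0.445,15]]'
python3 -m pendant '[[0.71,-0.71,0,0,0,0.445,15],[0.71,-0.71,0,0,0,0.445,15],[0.71,-0.71,0,0,0,0.445,15],[0.71,-0.71,0,0,0,0.445,15],[0.71,-0.71,0,0,0,0.445,15]]'
python3 -m pendant '[[0.71,-0.71,0,0,0,0.445,15],[0.71,-0.71,0,0,0,0.445,15],[0.71,-0.71,0,0,0,0.445,15],[0.71,-0.71,0,0,0,0.445,15],[0.71,-0.71,0,0,0,0.445,15]]'
python3 - <<'E'
from h import *
plan([.543,-.372,.15],yang(102))
E
```

```text
clock: 4.4
ee_pos: [0.5835, 0.2331, 0.2158]
orientation: [-0.559, 0.829, -0.0, 0.001]
wrist_force: [0.3, 0.4, 0.3]
opening: 0.0243
grip_force: 39.6
clock: 5.03
ee_pos: [0.6289, 0.0897, 0.2366]
orientation: [-0.459, 0.889, -0.0, 0.001]
wrist_force: [-0.2, -0.2, -0.3]
opening: 0.0243
grip_force: 39.6
clock: 5.65
ee_pos: [0.6401, -0.0603, 0.2365]
orientation: [-0.352, 0.936, -0.0, 0.001]
wrist_force: [0.5, 1.0, -0.5]
opening: 0.0246
grip_force: 39.6
clock: 6.28
ee_pos: [0.6163, -0.2088, 0.2365]
orientation: [-0.241, 0.971, -0.0, 0.001]
wrist_force: [-0.0, 0.2, -0.6]
opening: 0.0242
grip_force: 39.6
7 x [0.607, -0.601, 0.412, -0.001, 0.002, 0.379]
```

```bash
python3 -m pendant '[[0.607,-0.601,0.41,0,0,0.38,15],[0.607,-0.601,0.41,0,0,0.38,15],[0.607,-0.601,0.41,0,0,0.38,15],[0.607,-0.601,0.41,0,0,0.38,15],[0.607,-0.601,0.41,0,0,0.38,15]]' 40
python3 -m pendant '[[0.607,-0.601,0.41,0,0,0.38,15],[0.607,-0.601,0.41,0,0,0.38,15],[0,0,0,0,0,0,15],[0,0,0,0,0,0,15]]'
python3 - <<'E'
from h import *
from plant import bot
s=bot.get_state();print(s['ee_pos'])
c=bot.calibration('wrist');p,d=bot.snapshot('wrist');cv2.imwrite('pics/w2.png',p)
T=np.array(c['world_from_camera']);W=cloud(d,np.array(c['mtx']),T)
m=masks(p)['red']&(d>0);Q=W[m];S=Q[(Q[:,2]<.055)];print(len(S),np.median(S,0),cv2.minEnclosingCircle((S[:,:2]*1000).astype(np.float32)))
Q=Q[Q[:,2]>.1];print(len(Q),Q.min(0),Q.max(0))
p,d=bot.snapshot('scene');cv2.imwrite('pics/s2.png',p[60:260,120:380])
E
python3 -c "
import cv2
a=cv2.imread('pics/w2.png');b=cv2.resize(cv2.imread('pics/s2.png'),(400,308));a=cv2.resize(a,(400,300))
cv2.imwrite('pics/c2.png',cv2.vconcat([a,b[:300]]).transpose(0,1,2)[:600])"
```

```text
clock: 6.9
ee_pos: [0.5685, -0.3274, 0.1746]
orientation: [-0.144, 0.99, -0.0, 0.001]
wrist_force: [0.9, -0.3, -0.0]
opening: 0.0244
grip_force: 39.6
clock: 7.4
ee_pos: [0.5434, -0.371, 0.1504]
orientation: [-0.105, 0.994, -0.0, 0.001]
wrist_force: [0.8, 0.8, 0.1]
opening: 0.0243
grip_force: 39.6
[ 0.54344723 -0.37098733  0.15036653]
1571 [ 0.53967485 -0.37372955  0.04642234] ((520.5745849609375, -376.53765869140625), 38.70939636230469)
8136 [ 0.53038505 -0.3840461   0.121542  ] [ 0.55646505 -0.35840462  0.17578524]
```

View pics/c2.png

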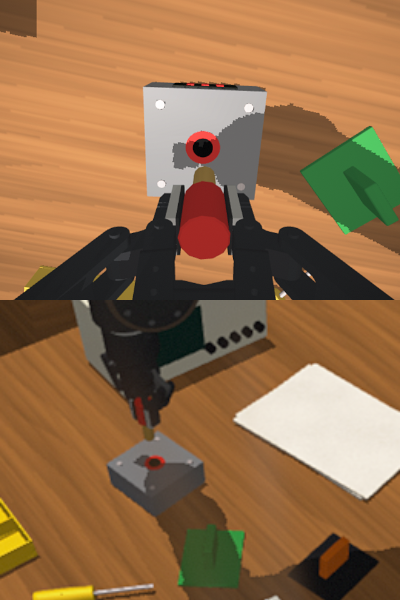

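Wrist half-view: socket collar at (203,147), with the plug held straight above and in line. Next I'll measure the collar more closely.

```bash
python3 - <<'E'
from h import *
from plant import bot
s=bot.get_state();print(s['ee_pos'])
c=bot.calibration('wrist');p,d=bot.snapshot('wrist');
T=np.array(c['world_from_camera']);W=cloud(d,np.array(c['mtx']),T)
m=masks(p)['red']&(d>0)&(abs(W[...,2]-.045)<.006)&(np.hypot(W[...,0]-.543,W[...,1]+.372)<.022);S=W[m]
print(len(S),S.mean(0),S.min(0),S.max(0),cv2.minEnclosingCircle((S[:,:2]*1000).astype(np.float32)))
E
```

```text
[ 0.54374733 -0.37047394  0.15045455]
1414 [ 0.54227635 -0.37297804  0.04645548] [ 0.52639874 -0.38905502  0.04418895] [ 0.55912797 -0.3569526   0.04840431] ((542.7256469726562, -373.0658264160156), 16.472291946411133)
```

```bash
python3 -m pendant '[[0.045,-0.06,0.4,0,0,0,15],[0,0,0.6,0,0,0,15],[0,0,0.4,0,0,0,15],[0,0,0.2,0,0,0,15],[0,0,0,0,0,0,15]]' 40
python3 -m pendant '[[0,0,0.15,0,0,0,15],[0,0,0.15,0,0,0,15],[0,0,0.15,0,0,0,15],[0,0,0,0,0,0,15]]'
```

```text
clock: 8.18
ee_pos: [0.5417, -0.3727, 0.1009]
orientation: [-0.105, 0.995, 0.0, -0.001]
wrist_force: [-0.8, -0.1, 0.2]
opening: 0.0245
grip_force: 39.6
clock: 8.68
ee_pos: [0.5417, -0.3727, 0.0877]
orientation: [-0.105, 0.995, 0.0, -0.0]
wrist_force: [-0.4, 0.9, -0.9]
opening: 0.0243
grip_force: 39.6
```

Going in freely, with about 8 mm left.

```bash
python3 -m pendant '[[0,0,0.15,0,0,0,15],[0,0,0.1,0,0,0,15],[0,0,0.06,0,0,0,15],[0,0,0,0,0,0,15]]'
python3 -m pendant '[[0,0,0.06,0,0,0,15],[0,0,0,0,0,0,15]]'
```

```text
clock: 9.18
ee_pos: [0.5419, -0.3728, 0.0787]
orientation: [-0.105, 0.994, 0.0, -0.0]
wrist_force: [0.1, 0.4, -0.5]
opening: 0.0246
grip_force: 39.6
clock: 9.43
ee_pos: [0.5422, -0.3729, 0.0773]
orientation: [-0.105, 0.994, -0.0, 0.0]
wrist_force: [0.4, 0.4, -0.1]
opening: 0.0242
grip_force: 39.7
```

```bash
python3 -m pendant '[[0,0,0.06,0,0,0,15],[0,0,0,0,0,0,15]]'
python3 -m pendant '[[0,0,0.06,0,0,0,15],[0,0,0,0,0,0,15]]'
```

```text
clock: 9.68
ee_pos: [0.5424, -0.373, 0.0771]
orientation: [-0.105, 0.994, -0.001, 0.001]
wrist_force: [-3.4, 2.6, 11.9]
opening: 0.0244
grip_force: 40.9
clock: 9.93
ee_pos: [0.5427, -0.3731, 0.077]
orientation: [-0.105, 0.994, -0.001, 0.001]
wrist_force: [-6.0, 6.1, 22.6]
opening: 0.0247
grip_force: 42.1
```

```bash
python3 -m pendant '[[0,0,-0.1,0,0,0,15],[0,0,0,0,0,0,50],[0,0,0,0,0,0,50],[0,0,0,0,0,0,50]]'
python3 -m pendant '[[0,0,-0.7,0,0,0,50],[0,0,-1,0,0,0,50],[0,0,-1,0,0,0,50],[0,0,-1,0,0,0,50],[0,0,-0.5,0,0,0,50]]'
python3 - <<'E'
from h import *
from plant import bot
c=bot.calibration('wrist');p,d=bot.snapshot('wrist');cv2.imwrite('pics/w3.png',p)
W=cloud(d,np.array(c['mtx']),np.array(c['world_from_camera']))
S=W[masks(p)['red']&(d>0)];S=S[np.hypot(S[:,0]-.543,S[:,1]+.373)<.03];H=S[S[:,2]>.09];print(np.percentile(H[:,2],[50,98]),cv2.minEnclosingCircle((H[:,:2]*1000).astype(np.float32)))
plan([.435,-.046,.2],yang(102.2))
E
```

```text
clock: 10.42
ee_pos: [0.5418, -0.3728, 0.0759]
orientation: [-0.105, 0.995, 0.0, -0.0]
wrist_force: [-0.7, 0.0, 0.1]
opening: 0.0498
grip_force: 0.0
clock: 11.05
ee_pos: [0.5425, -0.3731, 0.204]
orientation: [-0.105, 0.994, -0.0, 0.001]
wrist_force: [0.7, 0.2, -0.6]
opening: 0.0501
grip_force: 0.0
[0.1008069  0.10220017] ((542.5359497070312, -372.68988037109375), 12.65671157836914)
12 x [0.102, 0.952, 0.014, -0.002, 0.002, -0.002]
```

View pics/w3.png

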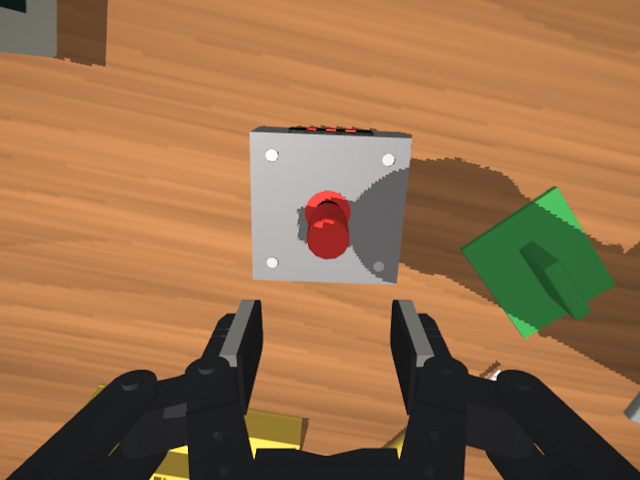

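The plug stands upright with its head top at 0.101 m, so it is home. On to the cover.

```bash
python3 -m pendant '[[0.1,0.95,0,0,0,0,60],[0.1,0.95,0,0,0,0,60],[0.1,0.95,0,0,0,0,60],[0.1,0.95,0,0,0,0,60],[0.1,0.95,0,0,0,0,60]]'
python3 -m pendant '[[0.1,0.95,0,0,0,0,60],[0.1,0.95,0,0,0,0,60],[0.1,0.95,0,0,0,0,60],[0.1,0.95,0,0,0,0,60],[0.1,0.95,0,0,0,0,60]]'
python3 -m pendant '[[0.1,0.95,0,0,0,0,60],[0.1,0.95,0,0,0,0,60],[0,0,0,0,0,0,60],[0,0,0,0,0,0,60]]'
python3 - <<'E'
from h import *
from plant import bot
print(bot.get_state()['ee_pos'])
c=bot.calibration('wrist');p,d=bot.snapshot('wrist');cv2.imwrite('pics/w4.png',p)
W=cloud(d,np.array(c['mtx']),np.array(c['world_from_camera']))
M=masks(p)
near=np.hypot(W[...,0]-.43,W[...,1]+.048)<.09
S=W[M['orange']&(d>0)&near&(W[...,2]>.046)]
print(len(S),np.median(S,0),cv2.minAreaRect((S[:,:2]*1000).astype(np.float32)))
S=W[M['blackc']&(d>0)&near&(abs(W[...,2]-.006)<.005)]
print(len(S),np.median(S,0),cv2.minAreaRect((S[:,:2]*1000).astype(np.float32)))
E
```

```text
clock: 11.72
ee_pos: [0.4968, -0.2356, 0.2011]
orientation: [-0.105, 0.995, 0.0, -0.001]
wrist_force: [0.6, -0.1, -0.6]
opening: 0.0603
grip_force: 0.0
clock: 12.35
ee_pos: [0.4524, -0.0995, 0.2014]
orientation: [-0.105, 0.995, 0.0, -0.001]
wrist_force: [0.3, -0.1, 0.3]
opening: 0.0601
grip_force: 0.0
clock: 12.85
ee_pos: [0.4354, -0.0459, 0.2019]
orientation: [-0.105, 0.994, -0.0, -0.0]
wrist_force: [-0.1, 0.6, 0.0]
opening: 0.0602
grip_force: 0.0
[ 0.43538271 -0.04585085  0.20193262]
696 [ 0.44103365 -0.04960785  0.05072189] ((429.4609375, -52.3335075378418), (54.47577667236328, 13.427885055541992), 12.221230506896973)
2586 [ 0.43870422 -0.02300003  0.00704288] ((428.5297546386719, -51.8577880859375), (107.97908020019531, 88.61056518554688), 11.356597900390625)
```

View pics/w4.png

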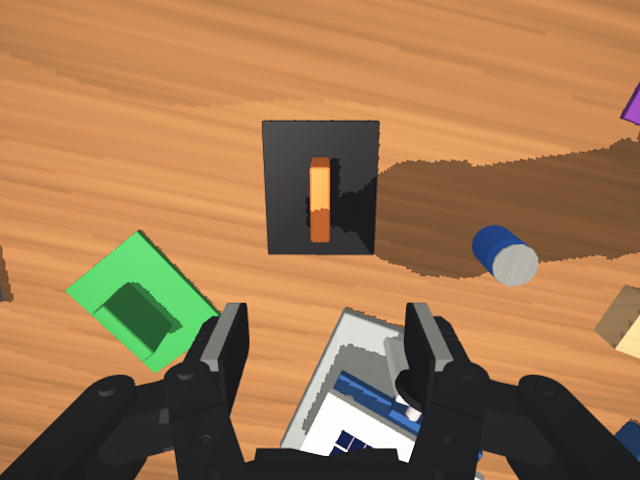

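The wrist view shows the orange rib at (320,200), square to the fingers, with clear space around it. Its centre is (0.4293, -0.052) and its angle 12°.

```bash
python3 - <<'E'
from h import *
plan([.4293,-.0518,.029],yang(102),n=7)
E
```

```text
7 x [0.034, -0.02, 0.824, -0.0, -0.001, 0.0]
```

```bash
python3 -m pendant '[[0.035,-0.02,0.82,0,0,0,60],[0.035,-0.02,0.82,0,0,0,60],[0.035,-0.02,0.82,0,0,0,60],[0.035,-0.02,0.82,0,0,0,50],[0.035,-0.02,0.82,0,0,0,40]]' 60
python3 -m pendant '[[0.035,-0.02,0.82,0,0,0,35],[0.035,-0.02,0.82,0,0,0,30],[0,0,0,0,0,0,25],[0,0,0,0,0,0,5],[0,0,0,0,0,0,5]]' 60
python3 -m pendant '[[0,0,0,0,0,0,5],[0,0,0,0,0,0,5]]' 60
```

```text
clock: 13.52
ee_pos: [0.4311, -0.0506, 0.0784]
orientation: [-0.104, 0.995, -0.0, -0.0]
wrist_force: [0.5, 0.2, -0.2]
opening: 0.0401
grip_force: 0.0
clock: 14.15
ee_pos: [0.4298, -0.0514, 0.031]
orientation: [-0.105, 0.995, 0.0, 0.001]
wrist_force: [1.0, -0.2, -1.0]
opening: 0.0134
grip_force: 58.3
clock: 14.4
ee_pos: [0.4294, -0.0513, 0.0306]
orientation: [-0.105, 0.994, 0.0, 0.0]
wrist_force: [1.0, -0.6, -1.3]
opening: 0.0131
grip_force: 58.3
```

```bash
python3 -m pendant '[[0,0,-0.4,0,0,0,5],[0,0,-1,0,0,0,5],[0,0,-1,0,0,0,5],[0,0,-1,0,0,0,5],[0,0,-1,0,0,0,5]]' 60
python3 - <<'E'
from h import *
np.set_printoptions(precision=4,suppress=True)
for n,(a,b,c,e) in (('top',(262,352,128,215)),('scene',(245,340,240,315))):
    p,d,K,T=load(n);W=cloud(d,K,T)
    h=cv2.cvtColor(p,cv2.COLOR_BGR2HSV).astype(int);roi=np.zeros(d.shape,bool);roi[c:e,a:b]=1
    x0=np.array([.17,.935,.31]);n0=np.array([-.055,-.309,.949]);c0=np.array([.625,.033,.097])
    near=roi&(d>0)&(abs((W-c0)@n0)<.006)
    white=near&(h[...,1]<40)&(h[...,2]>150);cell=near&(h[...,1]>90)&(h[...,2]<110)
    k=np.ones((3,3),np.uint8)
    def big(m):
        N,l,s,_=cv2.connectedComponentsWithStats(m.astype(np.uint8));return l==1+np.argmax(s[1:,4])
    white=big(white);cell=big(cv2.morphologyEx(cell.astype(np.uint8),cv2.MORPH_CLOSE,np.ones((5,5))))
    pl=W[(white|cell)&near];pc=pl.mean(0);nn=np.linalg.svd(pl-pc)[2][2];nn*=np.sign(nn[2])
    y=np.cross(nn,x0);y=np.cross([0,0,1],nn);y/=-np.linalg.norm(y)*1
    x=np.cross(y,nn);
    if x[2]<0:x,y=-x,-y
    print(n,'n',nn,'tilt',np.degrees(np.arccos(nn[2])),'az x',np.degrees(np.arctan2(x[1],x[0])))
    # project pixels onto plane rather than use noisy depth
    for nm,m in(('bed',white|cell),('cell',cell)):
        v,u=np.nonzero(m);r=np.c_[(u-K[0,2])/K[0,0],(v-K[1,2])/K[1,1],np.ones(len(u))]@T[:3,:3].T
        o=T[:3,3];P=o+r*(((pc-o)@nn)/(r@nn))[:,None]
        uv=np.c_[(P-pc)@x,(P-pc)@y]*1000
        rc=cv2.minAreaRect(uv.astype(np.float32));cc=pc+(x*rc[0][0]+y*rc[0][1])/1000
        lo,hi=uv.min(0),uv.max(0);c2=pc+(x*(lo+hi)[0]+y*(lo+hi)[1])/2000
        print(' ',nm,len(u),'size',np.round(rc[1],1),'ang',round(rc[2],1),'c',cc,'bbox c',c2,hi-lo)
E
```

```text
clock: 15.02
ee_pos: [0.429, -0.0515, 0.1642]
orientation: [-0.105, 0.994, 0.0, 0.0]
wrist_force: [0.2, 0.3, -2.1]
opening: 0.0137
grip_force: 58.4
top n [-0.0574 -0.3083  0.9496] tilt 18.275810948971127 az x 79.45970452602435
  bed 2925 size [123.3 104.4] ang 0.4 c [0.6254 0.0319 0.0981] bbox c [0.6255 0.0319 0.098 ] [123.856  104.9639]
  cell 694 size [73.  52.8] ang 0.3 c [0.6253 0.0316 0.0979] bbox c [0.6253 0.0316 0.0979] [73.0442 52.9925]
scene n [-0.055  -0.3096  0.9493] tilt 18.327611850459938 az x 79.91896576421962
  bed 1563 size [123.1 103. ] ang 0.2 c [0.6228 0.0325 0.0938] bbox c [0.6227 0.0325 0.0938] [123.2531 103.1386]
  cell 333 size [34.3 78.6] ang 80.5 c [0.6279 0.0294 0.0931] bbox c [0.6282 0.0294 0.0931] [74.9546 42.8269]
```

```bash
cat >> h.py <<'E'
NB=np.array([-.0558,-.309,.9494]);NB/=np.linalg.norm(NB);CB=np.array([.6235,.0315,.096])
RB=yang(169.8,-NB)
E
python3 - <<'E'
from h import *
print(RB)
plan(CB+NB*.085,RB)
E
```

```text
[[-1.68128039e-01 -9.84184527e-01  5.58012555e-02]
 [-9.34416353e-01  1.77146216e-01  3.09006953e-01]
 [-3.14004843e-01 -1.88872803e-04 -9.49421362e-01]]
12 x [-0.525, -0.257, 0.034, -0.15, -0.223, -0.933]
```

```bash
python3 -m pendant '[[-0.525,-0.257,-0.2,-0.15,-0.223,-0.933,5],[-0.525,-0.257,-0.1,-0.15,-0.223,-0.933,5],[-0.525,-0.257,0,-0.15,-0.223,-0.933,5],[-0.525,-0.257,0.034,-0.15,-0.223,-0.933,5],[-0.525,-0.257,0.034,-0.15,-0.223,-0.933,5]]' 60
python3 -m pendant '[[-0.525,-0.257,0.034,-0.15,-0.223,-0.933,5],[-0.525,-0.257,0.034,-0.15,-0.223,-0.933,5],[-0.525,-0.257,0.034,-0.15,-0.223,-0.933,5],[-0.525,-0.257,0.034,-0.15,-0.223,-0.933,5],[-0.525,-0.257,0.034,-0.15,-0.223,-0.933,5]]'
python3 -m pendant '[[-0.525,-0.257,0.034,-0.15,-0.223,-0.933,5],[-0.525,-0.257,0.034,-0.15,-0.223,-0.933,5],[0,0,0,0,0,0,5],[0,0,0,0,0,0,5]]'
python3 - <<'E'
from h import *
from plant import bot
plan(CB+NB*.05,RB)
p,_=bot.snapshot('scene');cv2.imwrite('pics/s5.png',cv2.resize(p[160:360,170:400],None,fx=3,fy=3))
p,_=bot.snapshot('wrist');cv2.imwrite('pics/w5.png',p)
E
```

```text
clock: 15.65
ee_pos: [0.5162, -0.0558, 0.1732]
orientation: [-0.343, 0.937, 0.045, 0.054]
wrist_force: [-0.6, 0.7, -1.8]
opening: 0.0133
grip_force: 58.4
clock: 16.27
ee_pos: [0.5945, -0.0188, 0.1811]
orientation: [-0.558, 0.819, 0.087, 0.104]
wrist_force: [-0.3, 0.1, -1.6]
opening: 0.0134
grip_force: 58.5
clock: 16.77
ee_pos: [0.6183, 0.005, 0.1868]
orientation: [-0.633, 0.758, 0.102, 0.121]
wrist_force: [-0.5, 0.4, -1.2]
opening: 0.0132
grip_force: 58.6
2 x [0.047, -0.007, 0.746, 0.003, -0.007, -0.008]
```

View pics/w5.png

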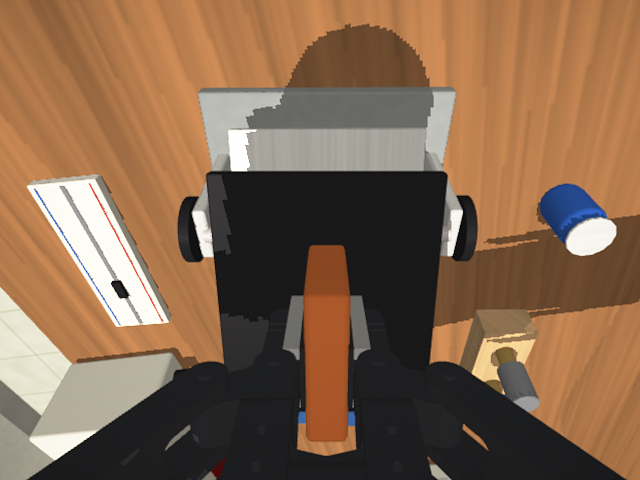

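The wrist view shows the cover edges (207–447) concentric with the bed edge (229–427) and parallel to it. Closing in.

```bash
python3 -m pendant '[[0.03,0,0.6,0,0,0,5],[0.03,0,0.6,0,0,0,5],[0.03,0,0.29,0,0,0,5],[0,0,0,0,0,0,5],[0,0,0,0,0,0,5]]' 60
python3 - <<'E'
from h import *
from plant import bot
s=bot.get_state();print('n-height',(np.array(s['ee_pos'])-CB)@NB,np.array(s['wrist_force'])@NB,s['moment'])
plan(CB+NB*.0306,RB)
p,_=bot.snapshot('scene');cv2.imwrite('pics/s6.png',cv2.resize(p[160:360,170:400],None,fx=3,fy=3))
E
```

```text
clock: 17.5
ee_pos: [0.6212, 0.0164, 0.1436]
orientation: [-0.633, 0.757, 0.102, 0.122]
wrist_force: [0.4, -0.5, -2.2]
opening: 0.0133
grip_force: 58.7
n-height 0.04995867199029712 -1.945372605922268 [-1.14619381e+00  1.55912676e-01 -5.35499679e-04]
1 x [0.014, 0.015, 0.645, 0.001, -0.01, 0.002]
```

View pics/s6.png

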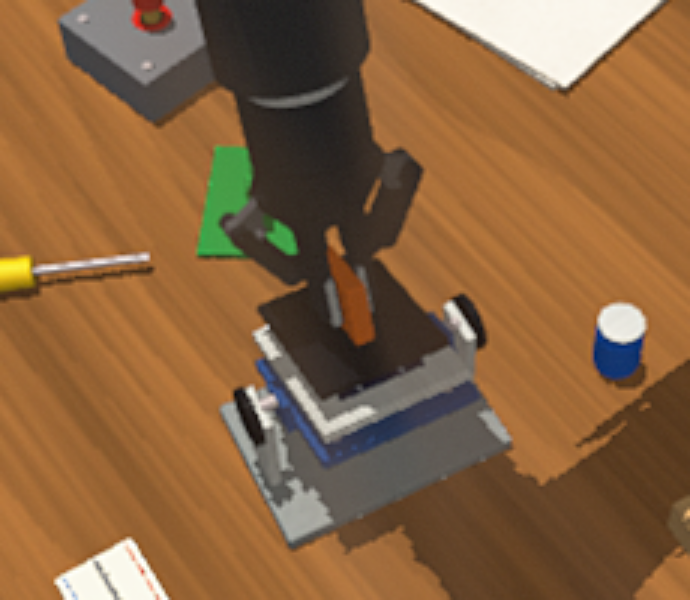

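The scene view shows the cover parallel above the bed, with a gap left to close. Lowering the rest in small steps.

```bash
python3 -m pendant '[[0.014,0.015,0.25,0,0,0,5],[0,0,0.2,0,0,0,5],[0,0,0.08,0,0,0,5],[0,0,0,0,0,0,5]]' 60
cat > f.py <<'E'
from h import *
from plant import bot
s=bot.get_state();e=np.array(s['ee_pos'])-CB;R=Ro.from_quat(s['orientation']).as_matrix()
print('h %.4f'%(e@NB),'F %.2f'%(np.array(s['wrist_force'])@NB),'tool F',np.round(R.T@s['wrist_force'],1),'M',np.round(R.T@s['moment'],2),'lat',np.round(e@RB[:,:2],4),'rot',np.round(np.degrees(Ro.from_matrix(RB.T@R).as_rotvec()),1))
E
python3 f.py
python3 -m pendant '[[0,0,0.05,0,0,0,5],[0,0,0,0,0,0,5]]';python3 f.py
python3 -m pendant '[[0,0,0.05,0,0,0,5],[0,0,0,0,0,0,5]]';python3 f.py
```

```text
clock: 18.05
ee_pos: [0.6212, 0.0211, 0.1278]
orientation: [-0.633, 0.757, 0.102, 0.121]
wrist_force: [-0.4, 0.4, -2.3]
opening: 0.013
grip_force: 58.7
h 0.0336 F -2.25 tool F [0.4 0.4 2.3] M [0.03 1.26 0.06] lat [0.0001 0.0004] rot [-0.1  0.1  0. ]
clock: 18.3
ee_pos: [0.6214, 0.0215, 0.1267]
orientation: [-0.633, 0.757, 0.102, 0.122]
wrist_force: [0.4, 0.6, -1.0]
opening: 0.0131
grip_force: 58.7
h 0.0323 F -1.13 tool F [-0.3 -0.2  1.1] M [ 0.01  1.26 -0.04] lat [0.0001 0.0003] rot [-0.  0.  0.]
clock: 18.55
ee_pos: [0.6217, 0.0219, 0.1255]
orientation: [-0.633, 0.757, 0.102, 0.122]
wrist_force: [-0.4, 1.2, -0.5]
opening: 0.0134
grip_force: 58.9
h 0.0311 F -0.80 tool F [-0.9  0.6  0.8] M [-0.06  1.16 -0.04] lat [0.     0.0001] rot [ 0.   0.1 -0. ]
```

```bash
python3 -m pendant '[[0,0,0.05,0,0,0,5],[0,0,0,0,0,0,5]]' >/dev/null;python3 f.py
python3 -m pendant '[[0,0,0.05,0,0,0,5],[0,0,0,0,0,0,5]]'>/dev/null;python3 f.py
python3 -m pendant '[[0,0,0.03,0,0,0,5],[0,0,0,0,0,0,5]]'>/dev/null;python3 f.py
```

```text
h 0.0295 F 1.59 tool F [ 0.1 -0.9 -1.6] M [-0.08  1.1   0.05] lat [0.     0.0001] rot [-0.   0.1 -0. ]
h 0.0280 F 2.98 tool F [ 0.5 -0.6 -3. ] M [-0.1   1.04  0.05] lat [-0.      0.0001] rot [-0.  0. -0.]
h 0.0271 F 3.38 tool F [-1.2  0.3 -3.4] M [-0.05  0.94  0.05] lat [-0.      0.0001] rot [ 0.  0. -0.]
```

```bash
for i in 1 2 3; do python3 -m pendant '[[0,0,0,0,0,0,5]]'>/dev/null;python3 f.py;done
echo tilt; python3 -m pendant '[[0,0,0,0,-0.17,0,5],[0,0,0,0,0,0,5]]'>/dev/null;python3 f.py
for i in 1 2 ; do python3 -m pendant '[[0,0,0,0,0,0,5]]'>/dev/null;python3 f.py;done
python3 - <<'E'
from h import *
from plant import bot
p,_=bot.snapshot('scene');cv2.imwrite('pics/s7.png',cv2.resize(p[230:320,230:350],None,fx=6,fy=6,interpolation=cv2.INTER_CUBIC))
E
```

```text
h 0.0271 F 2.68 tool F [-0.3  0.  -2.7] M [0.05 0.93 0.01] lat [-0.      0.0001] rot [-0.  0. -0.]
h 0.0271 F 2.84 tool F [-0.4 -1.3 -2.8] M [ 0.07  0.89 -0.02] lat [-0.      0.0001] rot [-0.  0. -0.]
h 0.0271 F 4.14 tool F [-0.9 -1.2 -4.1] M [ 0.13  0.81 -0.02] lat [-0.      0.0001] rot [-0.  0. -0.]
tilt
h 0.0271 F 4.17 tool F [ 0.  -1.2 -4.2] M [ 0.05  1.27 -0.08] lat [0.0004 0.0002] rot [-0. -1.  0.]
h 0.0271 F 4.15 tool F [ 1.2 -0.3 -4.2] M [ 0.24  1.69 -0.05] lat [0.0004 0.0002] rot [-0. -1.  0.]
h 0.0270 F 3.12 tool F [ 1.8 -0.8 -3.2] M [ 0.29  1.94 -0.04] lat [0.0003 0.0002] rot [-0.  -0.9 -0. ]
```

View pics/s7.png

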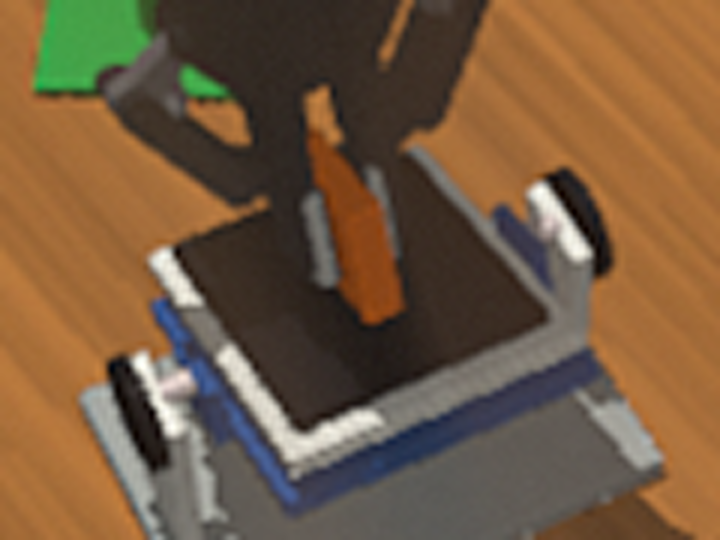

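The crop shows the cover flush, with even white margins on the visible sides. The moment shows the last 1° was too much, so I'm easing about 0.6° back.

```bash
python3 -m pendant '[[0,0,0,0,0.1,0,5],[0,0,0,0,0,0,5]]'>/dev/null;python3 f.py
for i in 1 2 3 4; do python3 -m pendant '[[0,0,0,0,0,0,5],[0,0,0,0,0,0,5]]'>/dev/null;python3 f.py;done
```

```text
h 0.0270 F 2.76 tool F [ 1.6 -0.5 -2.8] M [ 0.42  1.88 -0.02] lat [0.     0.0003] rot [-0.  -0.3 -0. ]
h 0.0269 F 3.31 tool F [ 0.5 -1.9 -3.3] M [ 0.38  1.63 -0.08] lat [0.     0.0003] rot [-0.  -0.4 -0. ]
h 0.0270 F 4.01 tool F [ 0.6 -0.4 -4. ] M [ 0.37  1.52 -0.12] lat [0.     0.0002] rot [-0.  -0.4  0. ]
h 0.0270 F 2.84 tool F [ 0.8 -1.4 -2.8] M [ 0.41  1.53 -0.16] lat [0.     0.0003] rot [-0.  -0.4  0. ]
h 0.0270 F 4.17 tool F [-0.2 -2.3 -4.2] M [ 0.47  1.47 -0.09] lat [0.     0.0003] rot [-0.  -0.4  0. ]
```

```bash
python3 -m pendant '[[0,-0.01,0,0,0.025,0,5],[0,0,0,0,0,0,5]]'>/dev/null;python3 f.py
for i in 1 2 3 4; do python3 -m pendant '[[0,0,0,0,0,0,5],[0,0,0,0,0,0,5]]'>/dev/null;python3 f.py;done
python3 - <<'E'
from h import *
from plant import bot
p,_=bot.snapshot('top');q,_=bot.snapshot('scene')
cv2.imwrite('pics/t8.png',cv2.vconcat([cv2.resize(p[120:240,250:370],(500,300)),cv2.resize(q[225:325,225:355],(500,300))]))
print(bot.get_state()['clock'])
E
```

```text
h 0.0268 F 3.74 tool F [-1.3 -0.5 -3.7] M [ 0.03  1.14 -0.02] lat [-0.0001  0.0002] rot [-0.  -0.2 -0. ]
h 0.0269 F 3.01 tool F [-0.5 -0.3 -3. ] M [-0.12  1.01 -0.04] lat [0.     0.0002] rot [-0.  -0.2  0. ]
h 0.0269 F 3.24 tool F [-2.5  1.1 -3.2] M [-0.28  0.82 -0.03] lat [0.     0.0002] rot [-0.  -0.2  0. ]
h 0.0269 F 4.15 tool F [-0.8  1.5 -4.1] M [-0.43  0.82 -0.02] lat [0.     0.0002] rot [-0.  -0.2  0. ]
h 0.0269 F 3.17 tool F [-1.9  1.4 -3.2] M [-0.53  0.8   0.02] lat [0.0001 0.0001] rot [-0.  -0.2  0. ]
22.825
```

View pics/t8.png

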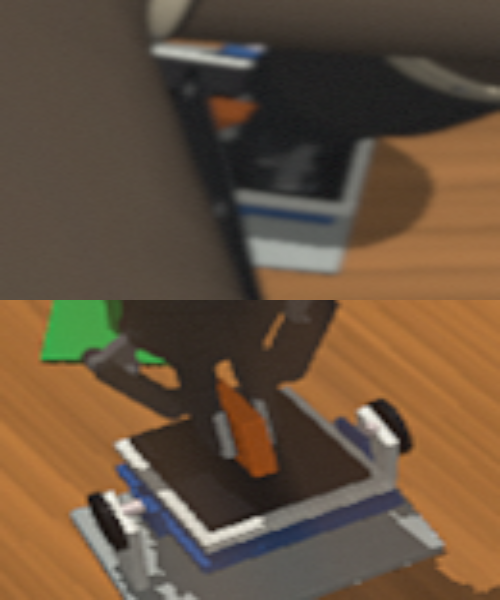

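The scene crop shows the cover flush and centred, with even margins and the whole cell hidden. One small trim to relieve the lateral force, then I hand in.

```bash
python3 -m pendant '[[0,0.005,0,0,-0.012,0,5],[0,0,0,0,0,0,5]]'>/dev/null;python3 f.py
for i in 1 2 3 4; do python3 -m pendant '[[0,0,0,0,0,0,5],[0,0,0,0,0,0,5]]'>/dev/null;python3 f.py;done
```

```text
h 0.0270 F 2.77 tool F [-1.6  1.2 -2.8] M [-0.43  0.85  0.04] lat [0.0001 0.0001] rot [-0.  -0.3  0. ]
h 0.0270 F 3.40 tool F [-0.4  1.2 -3.4] M [-0.37  0.83  0.04] lat [0.0001 0.0001] rot [-0.  -0.3  0. ]
h 0.0270 F 2.52 tool F [-0.4  1.5 -2.5] M [-0.3   0.84  0.02] lat [0.0001 0.0001] rot [-0.  -0.3 -0. ]
h 0.0270 F 3.12 tool F [-1.1  1.1 -3.1] M [-0.33  0.99  0.04] lat [0.0001 0.0001] rot [-0.  -0.3  0. ]
h 0.0270 F 3.38 tool F [-0.9  1.3 -3.4] M [-0.27  0.94 -0.01] lat [0.0001 0.0001] rot [-0.  -0.3  0. ]
```

```bash
python3 -c "
from plant import bot
print(bot.finish_job())"
```

```text
the job is handed in; nothing more can be done
None
```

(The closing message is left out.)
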